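# Roll the wear strip of a grinder's work rest flush

### The job

The three steel segments of the wear strip along the edge of the grinder's work rest are standing proud. Take the hand roller (the tool with the oblong block handle and a wheel) from its stand, roll it along the strip with firm pressure until all three segments are flush with the plate, and hang the roller back upright in its stand. Press with the roller only: keep the gripper and the arm off the work rest.

Things in the scene. Friction and masses are not known exactly. Their poses are not given: they have to be found in the camera images.
- roller: Hand roller, 0.45 kg. Origin: underside centre of its 86 mm square, 5 mm thick guard plate; z up. Above: wood block handle 24 (x) by 54 mm (y), z 5 to 61 mm; grip across the 24, fingertips over the plate. Below, within 44 (x) by 46 mm (y): fork and rubber wheel, 44 mm diameter, 30 wide, rolling along x; lowest point z = -56 mm. Fork is sprung along z: gives from 8 N, 1.5 N per mm, up to 10 mm.
- stand: The roller's stand, fixed: dark steel frame on four posts. Origin: underside centre of its 100 mm square foot; z up. Frame top at z = 70 mm, 76 mm square, opening 60 mm square: fork and wheel hang through it, the guard plate lies on it (roller's origin 70 mm over the stand's), handle up. An equal second stand holds a wire brush with a round ball knob and no wheel: not needed.
- rest: Work rest, fixed: dark steel plate 90 (x) by 220 mm (y), top at z = 30 mm, with an aluminium fence 10 mm thick, 22 mm high along its +x edge. Origin: underside centre; z up. The bright steel wear strip runs along its other long edge, parallel to y: centre line x = -30 mm, y -79 to +79 mm, 20 mm wide, three segments end to end; flush, its top is at z = 30, level with the plate on all sides of it.
- seg_left (a joint): Left (+y): how far the left segment has been pressed down, m: 0 to 0.0015 at the start (about 6 mm proud), 0.006 = flush with the plate, where it stops. Top 52 mm (y) by 20 mm (x), centred at x = -30, y = +53 mm of the work rest. Slides straight down against 5 N of friction and stays where left.
- seg_middle (a joint): Middle: how far the middle segment has been pressed down, m: 0 to 0.0015 at the start (about 6 mm proud), 0.006 = flush with the plate, where it stops. Top 52 mm (y) by 20 mm (x), centred at x = -30, y = 0 mm of the work rest. Slides straight down against 5 N of friction and stays where left.
- seg_right (a joint): Right (-y): how far the right segment has been pressed down, m: 0 to 0.0015 at the start (about 6 mm proud), 0.006 = flush with the plate, where it stops. Top 52 mm (y) by 20 mm (x), centred at x = -30, y = -53 mm of the work rest. Slides straight down against 5 N of friction and stays where left.
- wheel (a joint): angle in rad through which the roller's wheel has turned on its axle since the start (0 then, either sign); it turns freely, one rad for 22 mm rolled.

How it is judged (in metres and radians):
On the way, in this order (a step that is already met when the one before it is completed fails the run):
1. the roller is lifted out of its stand (z of roller in the frame of stand above 0.085 m), for 0.1 s.
2. the roller has been rolled on the strip: its wheel has turned 2 rad (44 mm of rolling) or more, it bears on the work rest, and all three segments are within 1.8 mm of flush (value of joint each of seg_left, seg_middle, seg_right above 0.0042 m and (value of joint wheel above 2 rad or value of joint wheel below -2 rad) and contact force between roller and rest above 2 N), for 0.04 s.
At the end, for the whole second after the job is handed in: All three segments are within 1.8 mm of flush (each reads above 0.0042), and the roller hangs released and at rest in its stand: within 20 mm of the stand's centre, its guard plate on the frame (within 8 mm), upright within 10 degrees (value of joint each of seg_left, seg_middle, seg_right above 0.0042 m and horizontal distance between roller and stand below 0.02 m and z of roller in the frame of stand between 0.062 and 0.078 m and angle between roller's own z axis and vertical below 0.17 rad and linear speed of roller below 0.02 m/s); the robot touches nothing.
It fails at once if the fingers or the arm press on the work rest or its strip (over 3 N) (contact force between any of the fingers, the arm and rest above 3 N).
It also fails if it takes over 51 s, if anything falls off the work surface, if the arm or the gripper's body presses on something with over 40 N, if the wrist force passes 120 N, or if a joint passes its speed limit or range.

### The arm

A 6-joint arm with a two-finger parallel gripper is mounted at the origin on the work surface. World frame = base frame: x ahead of the robot, y to its left, z up, the work surface at z = 0. Lengths are in mm, angles in rad, forces in N, time in s.
With the tool pointing down it reaches from about 300 to 775 mm from the base axis. Payload 14.6 kg.
Tool frame: the origin (TCP) lies between the finger pads; the fingertips stand 11 mm ahead of it and the grasp point (between the pads) lies 8 mm behind it; z points along the fingers, y is the direction in which the jaws open and shut (so a half turn about z gives the same grasp; the last joint's range is limited). The gripper opens to 94 mm and grips with 3 to 60 N. Pads are 16 mm wide; open, the fingers measure 119 mm over their backs; the gripper's body (75 mm by 177 mm) begins 78 mm behind the grasp point.
Start: joints at [-1.318, 0.3, 1.521, -0, 1.321, -0.067], TCP at [172.9, -522.106, 216.446] pointing down, gripper open.
Joint ranges: [-3.03, 3.03], [-0.79, 2.21], [0.23, 2.52], [-1.04, 4.18], [0, 3.07], [-2.55, 2.55]. Speed limits (rad/s): [2.22, 2.22, 2.57, 3.14, 3.14, 3.14].

### API

Orientations are given as [roll, pitch, yaw] about the fixed x, y, z axes, in that order (R = Rz(yaw) Ry(pitch) Rx(roll)).
In Python, from cell import * gives the robot as it stands.
- The arm moves only by the tool arm_command, never from a script. Its argument "deltas" is a list of rows, each an object with "xyz": the shift along the world's x, y, z in m, a list of three; "turn": the turn, a rotation vector about the world's x, y, z in rad, a list of three. A call has 1 to 12 rows; each row shifts and turns the commanded pose from where the row before left it; what a row does not reach is not made up. A row lasts 1/8 s, in which the tool goes at most 62.5 mm and 10.7 degrees, less where a joint would pass 70% of its speed; a pose out of reach is approached as far as the arm can. A call with a gripper value outside its range is refused whole. "gripper" is the closure, from 0 (fully open) to 1 (shut), set as the call begins (left out, the last holds). The fingers move at their own pace and stop on an object; "force" is the grip in N (left out, the last holds). Time passes only in rows, so rows that do not move let the fingers close. It gives the time, the measured TCP pose, the force and the opening at its end, in the units of the state.
- read_state(): the state, without advancing time (a new reading comes with each control period).
- camera(name): name is "scene" or "side" or "wrist"; returns a dict with "color" (480x640x3 uint8, red, green, blue), "fx", "fy", "cx", "cy" (pixels), "k1" (the pictures are not rectified: a ray, as slopes to the right and down, at radius r is drawn at 1 + k1 r^2 times it, then the intrinsics apply), "rvec" (rotation vector, rad) and "tvec" (3), from world to camera coordinates, as OpenCV has them; the wrist camera has in their place "mount" (4x4, takes a point from camera to tool coordinates, whose origin is the TCP and whose axes are the flange's). Camera axes: x right, y down, z forward; pixel columns grow to the right and rows downward; lengths in mm; the calibration is good to about 2 mm. A picture is of the moment at which its call begins: read the wrist's pose just before it. There is no depth.
- sign_off(): hands the job in, once; it reports no verdict.
The state is a dict: "clock": time; "joints": joint angles; "qd": joint speeds; "effort": joint torques, N m; "eef_pos": TCP position; "eef_rot": TCP orientation; "wrist_force": force on the tool from outside, world axes, zero at the start; "moment": the same for the moment, N m; "finger_gap": finger opening in mm.
Only numpy, scipy, OpenCV 4.12 (cv2) and the standard library are available. Lean on these libraries where they do the work, as an engineer would, in place of code of your own. Each camera call takes 0.05 s, during which the arm holds its last target.

## Working session

There is one attempt and no reset: what is moved stays moved. The work goes in short steps, Python scripts to look and compute and a tool call to move; the robot and the scene stay as the last step left them, time stands still between calls to the robot, and variables do not carry over. Pictures are saved under pics/ and viewed, and the job is handed in when it is done.

Besides the shell and the picture viewer there is one more tool, called after "Emit:" as name([rows], argument=value, ...), one row to a line, values as JSON. arm_command: Moves the arm, as the interface text tells. Its arguments: {"type":"object","properties":{"deltas":{"type":"array","items":{"type":"object","properties":{"xyz":{"type":"array","items":{"type":"number"}},"turn":{"type":"array","items":{"type":"number"}}}}},"gripper":{"type":"number"},"force":{"type":"number"}},"required":["deltas"]}

```bash
ls; mkdir -p pics; python3 - <<'E'
from cell import *
import cv2
s=read_state(); print(s)
for n in ["scene","side","wrist"]:
    c=camera(n); cv2.imwrite(f"pics/{n}0.png",c["color"][:,:,::-1]); print({k:v for k,v in c.items() if k!="color"})
E
```

```text
pics
{'clock': 0.0, 'joints': array([-1.31761997e+00,  3.00478650e-01,  1.52156726e+00,  3.43094199e-06,
        1.32067096e+00, -6.65835584e-02]), 'qd': array([-0.00030591,  0.00152942, -0.00065391,  0.00149242,  0.00015976,
       -0.00084357]), 'effort': array([ 1.75725083e-03, -5.31804657e+01, -3.52733374e+01,  7.09113339e-02,
        2.44113745e-02, -1.14838417e-04]), 'eef_pos': array([ 172.83332233, -521.88861772,  215.88801914]), 'eef_rot': array([-3.14047115e+00, -7.81149821e-05,  3.19759018e-01]), 'wrist_force': array([ 0.40438836,  0.90340813, -0.08038996]), 'moment': array([-0.05704163,  0.0314052 , -0.050543  ]), 'finger_gap': 94.09877479454808}
{'fx': 594.2159387775205, 'fy': 594.2159387775205, 'cx': 325.54790306124517, 'cy': 246.93587747500413, 'k1': 0.03341963766158107, 'rvec': array([ 1.93883251,  1.77677841, -0.55208821]), 'tvec': array([ -61.48255123, -403.97826496, 1222.26440847])}
{'fx': 514.7346779275719, 'fy': 514.7346779275719, 'cx': 324.6620915330326, 'cy': 236.2504781419264, 'k1': -0.11689536478279515, 'rvec': array([ 0.06295051, -2.80379764,  1.36688414]), 'tvec': array([553.48516622,  69.30065296, 795.49789818])}
{'fx': 339.2321160738557, 'fy': 339.2321160738557, 'cx': 322.04861301597657, 'cy': 241.24956095433208, 'k1': 0.0030891807854317864, 'mount': array([[ 7.64440455e-04, -9.61291476e-01, -2.75532420e-01,
         7.97681711e+01],
       [ 9.99999686e-01,  6.77485541e-04,  4.10765237e-04,
        -3.16967635e-01],
       [-2.08195890e-04, -2.75532648e-01,  9.61291692e-01,
        -1.67676631e+02],
       [ 0.00000000e+00,  0.00000000e+00,  0.00000000e+00,
         1.00000000e+00]])}
```

View pics/scene0.png

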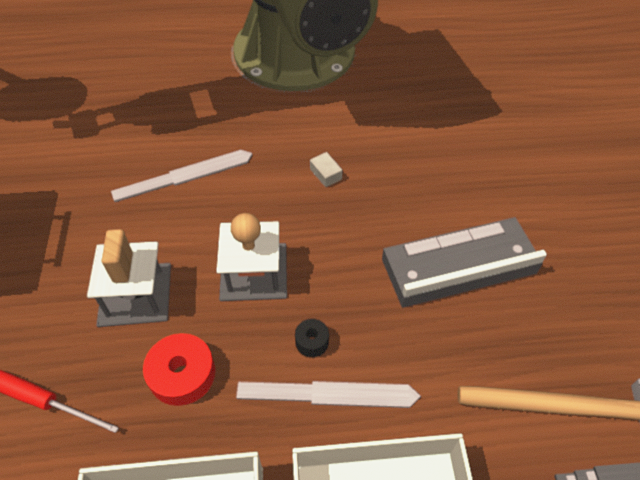

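View pics/side0.png

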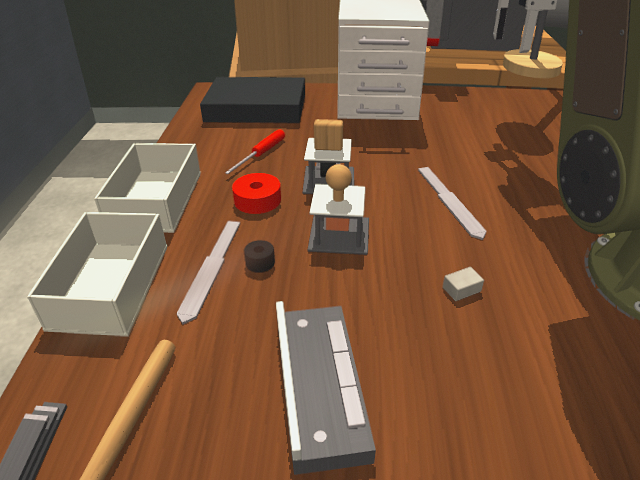

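View pics/wrist0.png

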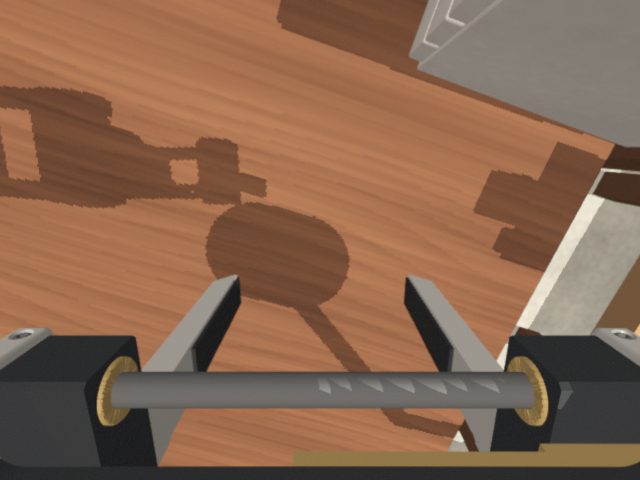

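The scene view shows the roller (block handle) at about (117,260), the brush (ball knob) at (245,230), and the work rest at about (460,260) with its strip on the robot's side. I'll enlarge these to measure.

```bash
python3 - <<'E'
import cv2
a=cv2.imread("pics/scene0.png");b=cv2.imread("pics/side0.png")
def crop(im,x,y,w,h,k,n): cv2.imwrite(n,cv2.resize(im[y:y+h,x:x+w],None,fx=k,fy=k,interpolation=cv2.INTER_CUBIC))
crop(a,80,220,100,110,5,"pics/c1.png")
crop(a,375,210,180,100,4.4,"pics/c2.png")
crop(b,260,290,130,185,3.2,"pics/c3.png")
crop(b,295,110,70,90,6.5,"pics/c4.png")
E
```

```text
(no output)
```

View pics/c1.png

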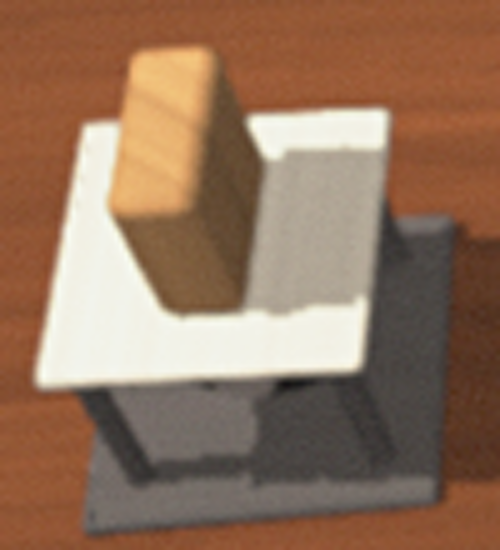

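View pics/c2.png

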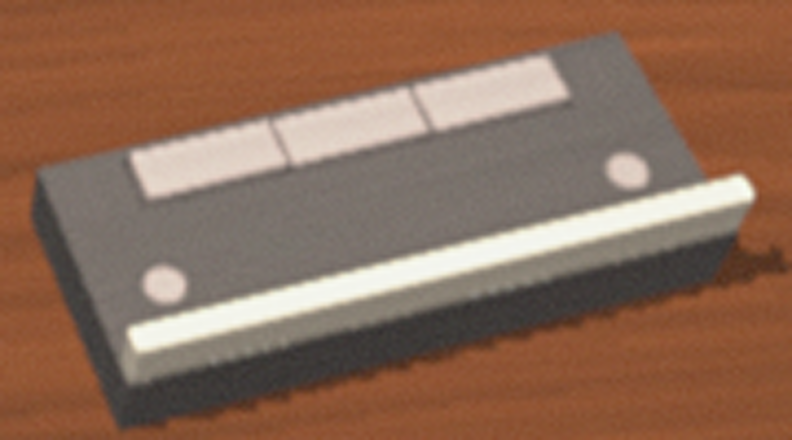

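View pics/c3.png

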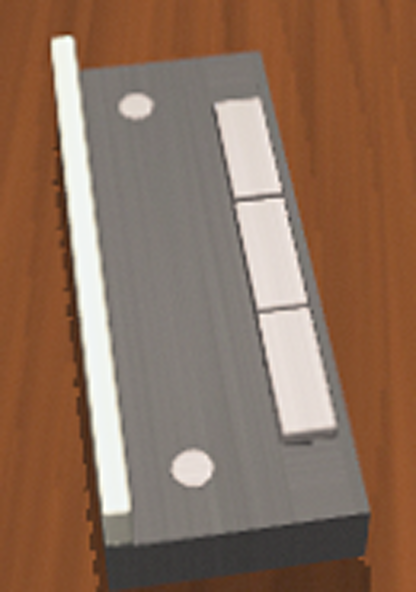

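View pics/c4.png

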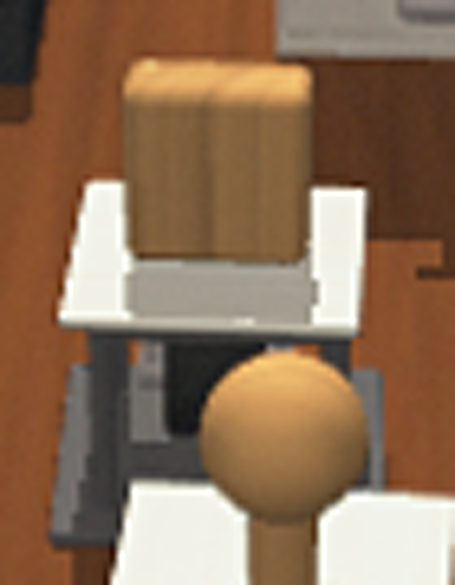

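```bash
cat > h.py <<'E'
import numpy as np, cv2
from scipy.optimize import least_squares
from scipy.spatial.transform import Rotation as Ro
def proj(c,P):
    p=Ro.from_rotvec(c["rvec"]).apply(np.atleast_2d(P))+c["tvec"]
    s=p[:,:2]/p[:,2:]; s=s*(1+c["k1"]*(s**2).sum(1,keepdims=True))
    return s*[c["fx"],c["fy"]]+[c["cx"],c["cy"]]
def wcal(c,pos,rpy):
    R=Ro.from_euler("xyz",rpy).as_matrix(); T=np.eye(4);T[:3,:3]=R;T[:3,3]=pos
    M=np.linalg.inv(T@c["mount"]); d=dict(c); d["rvec"]=Ro.from_matrix(M[:3,:3]).as_rotvec(); d["tvec"]=M[:3,3]; return d
def fit(obs,x0):
    # obs: list of (cam, local pts, pix)
    def w(p,L): return Ro.from_euler("z",p[2]).apply(L)+[p[0],p[1],0]
    f=lambda p: np.concatenate([(proj(c,w(p,np.array(L,float)))-px).ravel() for c,L,px in obs])
    r=least_squares(f,x0,x_scale=[10,10,.1]); return r.x, r.fun.reshape(-1,2).round(1)
E
cat > m1.py <<'E'
from cell import *
from h import *
S=camera("scene");D=camera("side")
pc=lambda pts,k,o: (np.array(pts,float)+.5)/k-.5+np.array(o)
restS=([[-45,-110,30],[-45,110,30],[45,-110,0],[35,-110,52],[45,-110,52],[35,110,52],[45,110,52]],pc([(38,170),(618,33),(120,428),(128,335),(130,352),(745,178),(755,195)],4.4,(375,210)))
restD=([[-45,110,30],[-45,-110,30],[-45,110,0],[45,110,0]],pc([(368,513),(262,52),(365,555),(108,588)],3.2,(260,290)))
stS=([[-20,-79,35.2],[-40,-79,35.2],[-40,79,35.2],[-20,79,35.2]],pc([(150,200),(130,152),(545,55),(570,97)],4.4,(375,210)))
stD=([[-20,-79,35.2],[-40,-79,35.2]],pc([(214,102),(260,97)],3.2,(260,290)))
for o in ([(S,*restS)],[(D,*restD)],[(S,*stS)],[(D,*stD)],[(S,*restS),(D,*restD),(S,*stS)]):
    p,f=fit(o,[500,100,0.2]); print("rest",p.round(3),f.tolist())
plS=([[-43,-43,75],[-43,43,75],[43,43,75],[43,-43,75]],pc([(86,122),(389,110),(362,370),(38,384)],5,(80,220)))
plD=([[-43,-43,75],[-43,43,75],[43,43,75],[43,-43,75]],pc([(366,188),(358,330),(58,324),(86,182)],6.5,(295,110)))
hS=([[-27,-12,131],[-27,12,131],[27,-12,131],[27,12,131]],pc([(130,50),(217,50),(108,213),(190,215)],5,(80,220)))
for o in ([(S,*plS)],[(D,*plD)],[(S,*hS)],[(S,*plS),(D,*plD),(S,*hS)]):
    p,f=fit(o,[500,-300,0.]); print("roller",p.round(3),f.tolist())
ftS=([[50,-50,0],[50,50,0]],pc([(88,534),(438,502)],5,(80,220)))
p,f=fit([(S,*ftS)],[500,-300,0.]); print("foot",p.round(3),f.tolist())
E
python3 m1.py
```

```text
rest [5.50726e+02 2.17643e+02 1.92000e-01] [[-0.5, 0.1], [-0.2, 0.0], [-0.6, 1.2], [-0.8, -1.7], [1.3, 0.3], [-0.1, -0.8], [0.9, 0.7]]
rest [5.49400e+02 2.21002e+02 1.86000e-01] [[0.5, -0.3], [0.2, -0.7], [-0.4, 0.1], [-0.3, 0.5]]
rest [5.50700e+02 2.17767e+02 1.97000e-01] [[-0.4, 0.0], [-0.6, 0.4], [0.5, -0.5], [0.6, -0.1]]
rest [5.49837e+02 2.22184e+02 1.93000e-01] [[-0.2, 0.0], [0.2, -0.0]]
rest [5.50105e+02 2.18853e+02 1.90000e-01] [[0.3, -0.5], [0.6, -0.2], [-0.0, 0.7], [-0.1, -2.3], [1.9, -0.3], [0.6, -1.0], [1.6, 0.5], [0.1, -2.3], [-0.6, -1.8], [-0.7, -1.9], [-0.3, -1.2], [0.2, -0.7], [0.1, -0.3], [1.4, -0.6], [1.4, -0.2]]
roller [ 5.61372e+02 -2.69666e+02 -2.40000e-02] [[-0.2, 0.2], [0.8, -0.3], [0.1, -0.4], [-0.7, 0.3]]
roller [ 5.59742e+02 -2.63967e+02 -1.70000e-02] [[0.1, 0.3], [0.3, 0.1], [-0.2, -0.4], [-0.3, -0.0]]
roller [ 5.62919e+02 -2.69619e+02 -1.40000e-02] [[-0.3, -0.0], [0.8, -1.0], [-1.7, 1.2], [1.2, -0.3]]
roller [ 5.61612e+02 -2.69454e+02 -2.10000e-02] [[-0.2, 0.5], [0.9, -0.2], [0.4, -0.3], [-0.5, 0.5], [-0.7, -1.0], [-0.7, -1.4], [-1.0, -1.9], [-0.9, -1.3], [0.1, -0.9], [1.2, -1.8], [-1.5, 0.3], [1.3, -1.1]]
foot [ 5.57074e+02 -2.72968e+02  1.30000e-02] [[-0.5, -0.1], [0.5, 0.0]]
```

The fits from the two cameras agree to 2–5 mm. The roller is at about (561, -268), with its handle long along world x. The rest is at about (550, 219) with yaw 0.19. I'll move above the roller and refine with the wrist camera.

Emit:
arm_command([
  {"xyz": [0.032, 0.021, 0], "turn": [0, 0, -0.028]},
  {"xyz": [0.032, 0.021, 0], "turn": [0, 0, -0.028]},
  {"xyz": [0.032, 0.021, 0], "turn": [0, 0, -0.028]},
  {"xyz": [0.032, 0.021, 0], "turn": [0, 0, -0.028]},
  {"xyz": [0.032, 0.021, 0], "turn": [0, 0, -0.028]},
  {"xyz": [0.032, 0.021, 0], "turn": [0, 0, -0.028]},
  {"xyz": [0.032, 0.021, 0], "turn": [0, 0, -0.028]},
  {"xyz": [0.032, 0.021, 0], "turn": [0, 0, -0.028]},
  {"xyz": [0.032, 0.021, 0], "turn": [0, 0, -0.028]},
  {"xyz": [0.032, 0.021, 0], "turn": [0, 0, -0.028]},
  {"xyz": [0.032, 0.021, 0], "turn": [0, 0, -0.028]},
  {"xyz": [0.034, 0.021, 0], "turn": [0, 0, -0.028]},
], gripper=0)

```text
clock: 1.75
eef_pos: [559.8, -269.3, 216.4]
eef_rot: [-3.142, 0.0, -0.017]
wrist_force: [0.2, -0.0, 0.2]
finger_gap: 93.9
```

```bash
python3 - <<'E'
from cell import *
import cv2
s=read_state(); print(s["clock"],s["eef_pos"],s["eef_rot"],s["wrist_force"])
c=camera("wrist"); cv2.imwrite("pics/w1.png",c["color"][:,:,::-1])
E
```

```text
1.75 [ 559.83068547 -269.31924525  216.36567047] [-3.14155243e+00  1.64238866e-04 -1.71944141e-02] [ 0.22214475 -0.04844899  0.21101421]
```

View pics/w1.png

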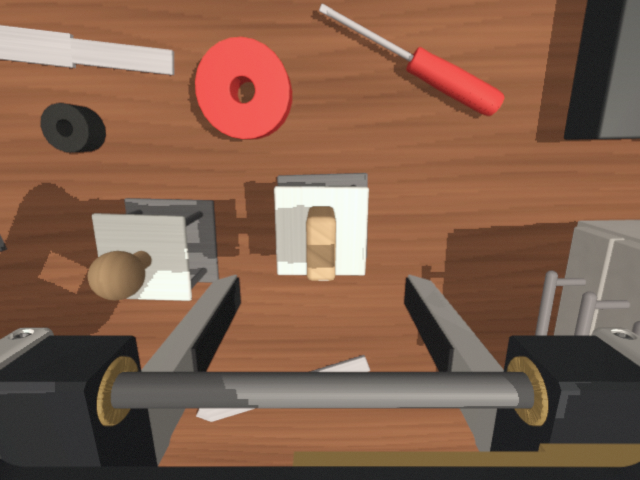

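The wrist view shows the plate corners at (277,187), (368,187), (366,275) and (275,276). The handle is centred near column 321, between the fingers.

```bash
python3 - <<'E'
from cell import *
from h import *
s=read_state(); c=camera("wrist")
cv2.imwrite("pics/w1c.png",cv2.resize(c["color"][165:295,250:400,::-1],None,fx=5,fy=5,interpolation=cv2.INTER_CUBIC))
w=wcal(c,s["eef_pos"],s["eef_rot"])
p,f=fit([(w,[[43,43,75],[43,-43,75],[-43,-43,75],[-43,43,75]],[(277,187),(368,187),(366,275),(275,276)])],[560,-268,0])
print(p,f.tolist())
E
```

```text
[ 5.62164025e+02 -2.66047877e+02 -2.43653172e-02] [[-2.6, -0.5], [1.4, 0.3], [-0.8, 1.0], [2.0, -0.7]]
```

View pics/w1c.png

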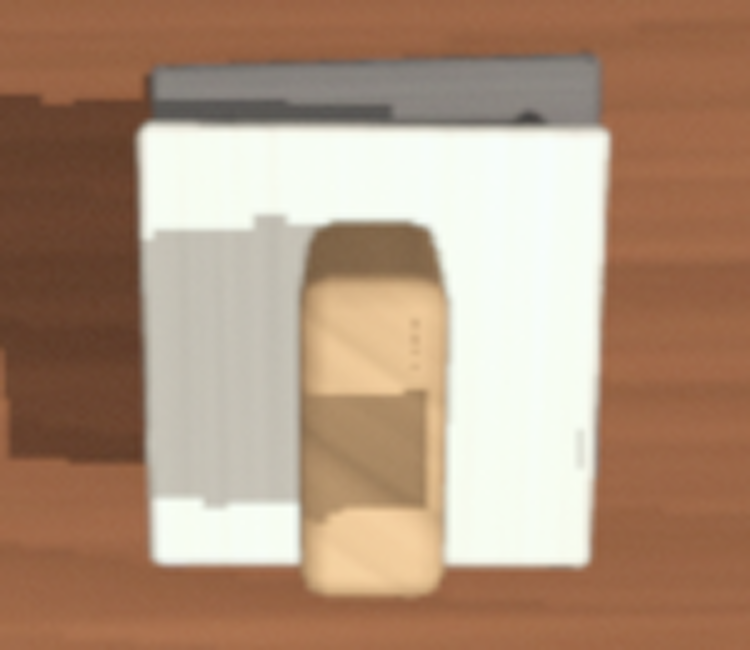

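```bash
python3 - <<'E'
from cell import *
from h import *
s=read_state(); c=camera("wrist")
w=wcal(c,s["eef_pos"],s["eef_rot"])
k=lambda q:np.array(q)/5+[249.6,164.6]
p,f=fit([(w,[[43,43,75],[43,-43,75],[-43,-43,75],[-43,43,75]],k([(140,125),(608,128),(590,566),(152,566)]))],[560,-268,0]);print(p,f.tolist())
p,f=fit([(w,[[27,12,131],[27,-12,131],[-27,-12,131],[-27,12,131]],k([(303,278),(447,278),(442,596),(303,596)]))],[560,-268,0]);print(p,f.tolist())
p,f=fit([(w,[[50,50,6],[50,-50,6]],k([(150,68),(599,56)]))],[560,-268,0]);print(p,f.tolist())
E
```

```text
[ 5.57840969e+02 -2.69704567e+02 -1.74402623e-02] [[-0.7, -0.1], [0.6, -0.3], [0.3, 0.5], [-0.2, 0.1]]
[ 5.58745639e+02 -2.69611932e+02 -1.79175516e-02] [[-1.4, -1.1], [1.4, -0.9], [1.1, 1.2], [-1.0, 1.1]]
[ 5.55777662e+02 -2.71674258e+02  1.31831208e-02] [[-0.6, 0.0], [0.6, 0.0]]
```

Emit:
arm_command([
  {"xyz": [0, 0, -0.031]},
  {"xyz": [0, 0, -0.031]},
  {"xyz": [0, 0, -0.031]},
  {"xyz": [0, 0, -0.02]},
  {"xyz": [0, 0, -0.01]},
  {"xyz": [0, 0, 0]},
], gripper=0)

```text
validation failed for argument at $.de...
```

Emit:
arm_command([
  {"xyz": [0, 0, 0]},
  {"xyz": [0, 0, 0]},
  {"xyz": [0, 0, 0]},
  {"xyz": [0, 0, 0]},
  {"xyz": [0, 0, 0]},
  {"xyz": [0, 0, 0]},
  {"xyz": [0, 0, 0]},
  {"xyz": [0, 0, 0]},
], gripper=1, force=55)

```text
validation failed for argument at $.de...
```

Emit:
arm_command([
  {"xyz": [0, 0, -0.031], "turn": [0, 0, 0]},
  {"xyz": [0, 0, -0.031], "turn": [0, 0, 0]},
  {"xyz": [0, 0, -0.031], "turn": [0, 0, 0]},
  {"xyz": [0, 0, -0.02], "turn": [0, 0, 0]},
  {"xyz": [0, 0, -0.01], "turn": [0, 0, 0]},
  {"xyz": [0, 0, 0], "turn": [0, 0, 0]},
], gripper=0)

```text
clock: 2.65
eef_pos: [558.5, -270.5, 93.4]
eef_rot: [-3.141, 0.0, -0.017]
wrist_force: [0.3, -0.3, -0.7]
finger_gap: 93.9
```

Emit:
arm_command([
  {"xyz": [0, 0, 0], "turn": [0, 0, 0]},
  {"xyz": [0, 0, 0], "turn": [0, 0, 0]},
  {"xyz": [0, 0, 0], "turn": [0, 0, 0]},
  {"xyz": [0, 0, 0], "turn": [0, 0, 0]},
  {"xyz": [0, 0, 0], "turn": [0, 0, 0]},
  {"xyz": [0, 0, 0], "turn": [0, 0, 0]},
  {"xyz": [0, 0, 0], "turn": [0, 0, 0]},
  {"xyz": [0, 0, 0], "turn": [0, 0, 0]},
], gripper=1, force=55)

```text
clock: 3.65
eef_pos: [558.9, -269.9, 93.4]
eef_rot: [-3.141, 0.0, -0.016]
wrist_force: [-0.4, 2.6, 0.4]
finger_gap: 23.8
```

Grip holds (gap 23.8 mm against the 24 mm handle). Lifting now, then a look.

Emit:
arm_command([
  {"xyz": [0, 0, 0.01], "turn": [0, 0, 0]},
  {"xyz": [0, 0, 0.02], "turn": [0, 0, 0]},
  {"xyz": [0, 0, 0.03], "turn": [0, 0, 0]},
  {"xyz": [0, 0, 0.03], "turn": [0, 0, 0]},
  {"xyz": [0, 0, 0.03], "turn": [0, 0, 0]},
  {"xyz": [0, 0, 0.03], "turn": [0, 0, 0]},
  {"xyz": [0, 0, 0.03], "turn": [0, 0, 0]},
  {"xyz": [0, 0, 0], "turn": [0, 0, 0]},
])

```text
clock: 4.65
eef_pos: [559.3, -270.4, 275.6]
eef_rot: [3.14, -0.003, -0.016]
wrist_force: [0.3, 0.0, -5.5]
finger_gap: 23.5
```

```bash
python3 - <<'E'
from cell import *
import cv2
s=read_state(); print(s["clock"],s["eef_pos"],s["eef_rot"],s["wrist_force"])
for n in ["scene","side"]:
    c=camera(n); cv2.imwrite(f"pics/{n}2.png",c["color"][:,:,::-1])
E
```

```text
4.65 [ 559.30922905 -270.40579723  275.63845885] [ 3.13968193 -0.00343315 -0.01626838] [ 0.34538502  0.01166876 -5.49707843]
```

View pics/side2.png

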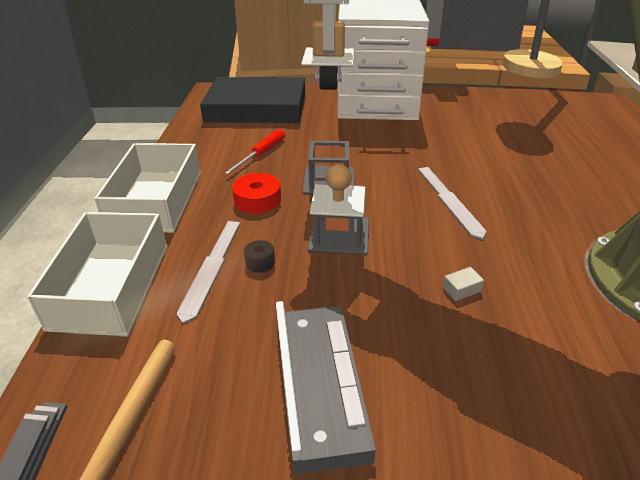

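View pics/scene2.png

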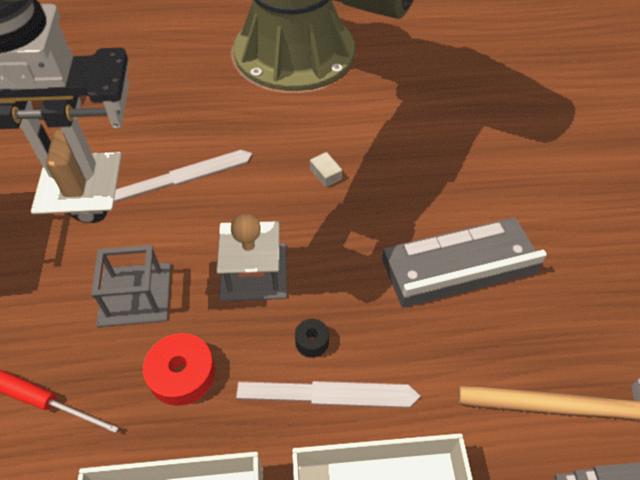

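The roller is lifted and hanging straight below the gripper, and the stand (frame about (125,265)) is fully visible. I'll measure it now for the return.

```bash
python3 - <<'E'
import cv2
a=cv2.imread("pics/scene2.png");b=cv2.imread("pics/side2.png")
A=cv2.resize(a[240:330,85:180],None,fx=6,fy=6,interpolation=cv2.INTER_CUBIC)
cv2.imwrite("pics/c5.png",A)
E
```

```text
(no output)
```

View pics/c5.png

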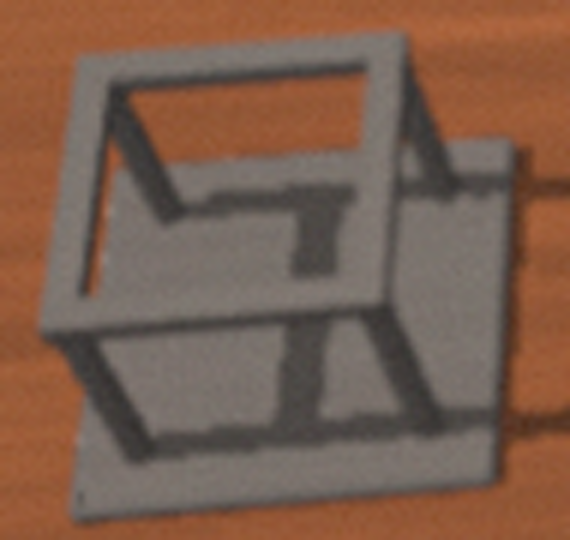

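```bash
python3 - <<'E'
from cell import *
from h import *
S=camera("scene")
k=lambda q:(np.array(q)+.5)/6-.5+[85,240]
fr=(S,[[-38,-38,70],[-38,38,70],[38,38,70],[38,-38,70]],k([(78,60),(408,35),(386,303),(42,332)]))
op=(S,[[-30,-30,70],[-30,30,70],[30,30,70],[30,-30,70]],k([(112,83),(366,63),(352,290),(78,297)]))
ft=(S,[[50,-50,0],[50,50,0]],k([(74,521),(496,484)]))
for o in ([fr],[ft],[fr,ft]):
    p,f=fit(o,[560,-268,0]);print(p,f.tolist())
E
```

```text
[ 5.60024213e+02 -2.72145958e+02  1.62092634e-02] [[0.2, -0.3], [-0.1, -0.5], [0.1, 0.3], [-0.2, 0.4]]
[ 5.57286753e+02 -2.72951884e+02  9.93301538e-03] [[-0.4, -0.1], [0.4, 0.0]]
[ 5.59081872e+02 -2.72445999e+02  1.23091253e-02] [[0.2, -0.9], [-0.2, -0.9], [-0.2, -0.2], [-0.4, -0.2], [-0.1, 1.1], [0.7, 1.0]]
```

Emit:
arm_command([
  {"xyz": [-0.002, 0.025, 0], "turn": [0, 0, 0.017]},
  {"xyz": [-0.002, 0.036, 0], "turn": [0, 0, 0.017]},
  {"xyz": [-0.002, 0.038, 0], "turn": [0, 0, 0.017]},
  {"xyz": [-0.002, 0.038, 0], "turn": [0, 0, 0.017]},
  {"xyz": [-0.002, 0.038, 0], "turn": [0, 0, 0.017]},
  {"xyz": [-0.002, 0.038, 0], "turn": [0, 0, 0.017]},
  {"xyz": [-0.003, 0.038, 0], "turn": [0, 0, 0.018]},
  {"xyz": [-0.003, 0.038, 0], "turn": [0, 0, 0.018]},
  {"xyz": [-0.003, 0.038, 0], "turn": [0, 0, 0.017]},
  {"xyz": [-0.003, 0.038, -0.02], "turn": [0, 0, 0.017]},
  {"xyz": [-0.002, 0.034, -0.03], "turn": [0, 0, 0.017]},
  {"xyz": [-0.001, 0.025, -0.03], "turn": [0, 0, 0.017]},
])

```text
clock: 6.3
eef_pos: [531.0, 155.1, 191.2]
eef_rot: [3.142, 0.002, 0.191]
wrist_force: [1.1, -0.0, -4.7]
finger_gap: 23.9
```

Emit:
arm_command([
  {"xyz": [0, 0, -0.03], "turn": [0, 0, 0]},
  {"xyz": [0, 0, -0.02], "turn": [0, 0, 0]},
  {"xyz": [0, 0, -0.01], "turn": [0, 0, 0]},
  {"xyz": [0, 0, 0], "turn": [0, 0, 0]},
])

```text
clock: 6.8
eef_pos: [531.5, 153.7, 132.7]
eef_rot: [3.142, 0.002, 0.19]
wrist_force: [0.1, -0.4, -3.9]
finger_gap: 23.6
```

```bash
python3 - <<'E'
from cell import *
import cv2
s=read_state(); print(s["clock"],s["eef_pos"],s["eef_rot"],s["wrist_force"])
a=camera("scene")["color"][:,:,::-1];b=camera("side")["color"][:,:,::-1];w=camera("wrist")["color"][:,:,::-1]
cv2.imwrite("pics/s3.png",cv2.resize(a[130:330,320:580],None,fx=3,fy=3))
cv2.imwrite("pics/d3.png",cv2.resize(b[200:480,220:420],None,fx=2.1,fy=2.1))
cv2.imwrite("pics/w3.png",w)
E
```

```text
6.8 [531.54421782 153.70928185 132.70055744] [3.14153695e+00 1.58813501e-03 1.89604519e-01] [ 0.09371575 -0.44044168 -3.92418835]
```

View pics/s3.png

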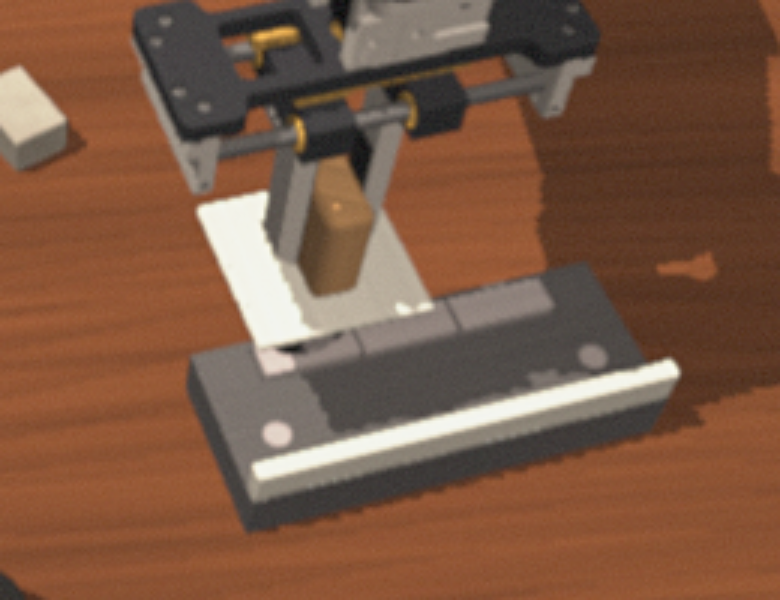

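View pics/d3.png

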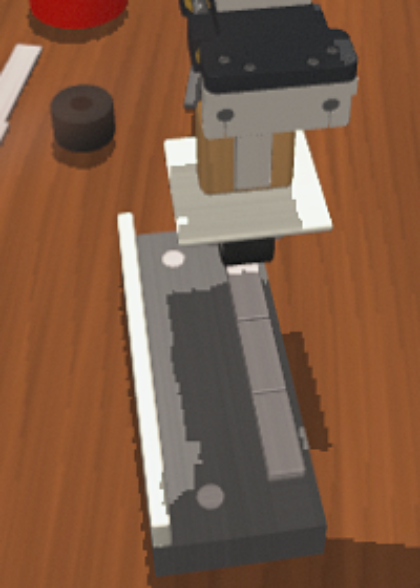

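View pics/w3.png

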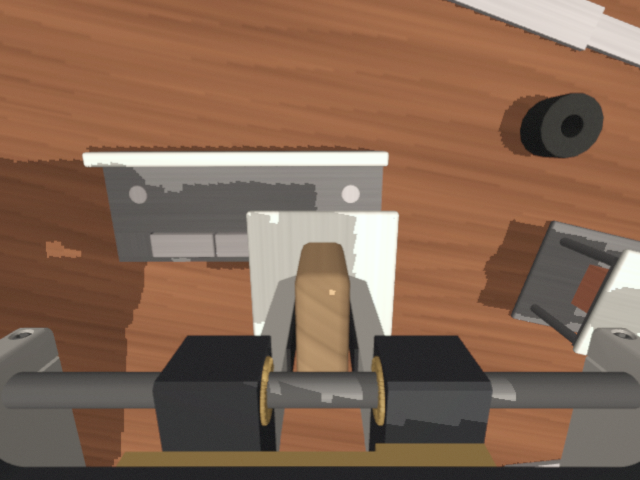

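The roller hangs straight, with its wheel just above the right end of the strip and its plate square to the fence. In the wrist view the fence top runs from (83,153) to (388,152). I'll cross-check the strip position from that view.

```bash
python3 - <<'E'
from cell import *
from h import *
s=read_state(); c=camera("wrist"); w=wcal(c,s["eef_pos"],s["eef_rot"])
cv2.imwrite("pics/w3c.png",cv2.resize(c["color"][140:275,75:405,::-1],None,fx=2.4,fy=2.4,interpolation=cv2.INTER_CUBIC))
for o in ([(w,[[45,110,52],[45,-110,52]],[(83,153),(388,152)])],[(w,[[45,110,52],[45,-110,52],[-45,110,30],[-40,79,35],[-20,79,35]],[(83,153),(388,152),(119,262),(153,257),(150,234)])]):
    p,f=fit(o,[550,218,.19]); print(p,f.tolist())
    print(Ro.from_euler("z",-p[2]).apply([s["eef_pos"][0]-p[0],s["eef_pos"][1]-p[1],0]))
E
```

```text
[5.48859790e+02 2.19811228e+02 1.94862663e-01] [[-1.9, 0.4], [1.9, 0.1]]
[-29.06793349 -61.43888346   0.        ]
[5.49192481e+02 2.19894903e+02 1.92475906e-01] [[-2.0, -0.5], [2.0, -0.0], [0.8, -0.3], [-0.2, 0.9], [-0.6, 0.6]]
[-29.26376421 -61.52657589   0.        ]
```

View pics/w3c.png

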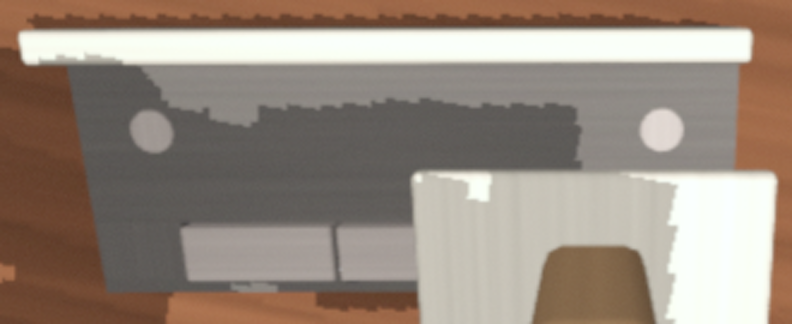

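The wrist view agrees: the TCP is at rest-frame x≈-29 and y≈-61, on the strip's right segment. Lowering now.

Emit:
arm_command([
  {"xyz": [0, 0, -0.01], "turn": [0, 0, 0]},
  {"xyz": [0, 0, -0.006], "turn": [0, 0, 0]},
  {"xyz": [0, 0, -0.004], "turn": [0, 0, 0]},
  {"xyz": [0, 0, -0.002], "turn": [0, 0, 0]},
  {"xyz": [0, 0, -0.002], "turn": [0, 0, 0]},
  {"xyz": [0, 0, 0], "turn": [0, 0, 0]},
])

```text
clock: 7.75
eef_pos: [531.9, 153.9, 109.4]
eef_rot: [-3.142, -0.0, 0.19]
wrist_force: [-0.3, 0.1, -3.1]
finger_gap: 23.8
```

Emit:
arm_command([
  {"xyz": [0, 0, -0.002], "turn": [0, 0, 0]},
  {"xyz": [0, 0, -0.002], "turn": [0, 0, 0]},
  {"xyz": [0, 0, -0.001], "turn": [0, 0, 0]},
  {"xyz": [0, 0, 0], "turn": [0, 0, 0]},
])

```text
clock: 8.25
eef_pos: [532.5, 154.0, 107.0]
eef_rot: [-3.142, -0.002, 0.19]
wrist_force: [-10.7, -1.8, 25.7]
finger_gap: 23.5
```

```bash
python3 - <<'E'
from cell import *
import cv2
s=read_state(); print(s["clock"],s["eef_pos"],s["eef_rot"],s["wrist_force"],s["moment"])
a=camera("scene")["color"][:,:,::-1];b=camera("side")["color"][:,:,::-1]
cv2.imwrite("pics/s4.png",cv2.resize(a[150:310,350:560],None,fx=3.7,fy=3.7,interpolation=cv2.INTER_CUBIC))
cv2.imwrite("pics/d4.png",cv2.resize(b[220:480,250:400],None,fx=2.3,fy=2.3,interpolation=cv2.INTER_CUBIC))
E
```

```text
8.25 [532.48191968 154.04920109 107.0007852 ] [-3.14153464e+00 -2.31232757e-03  1.89857520e-01] [-10.66857685  -1.82038461  25.67913045] [-0.61082567  2.69659162  0.03931731]
```

View pics/s4.png

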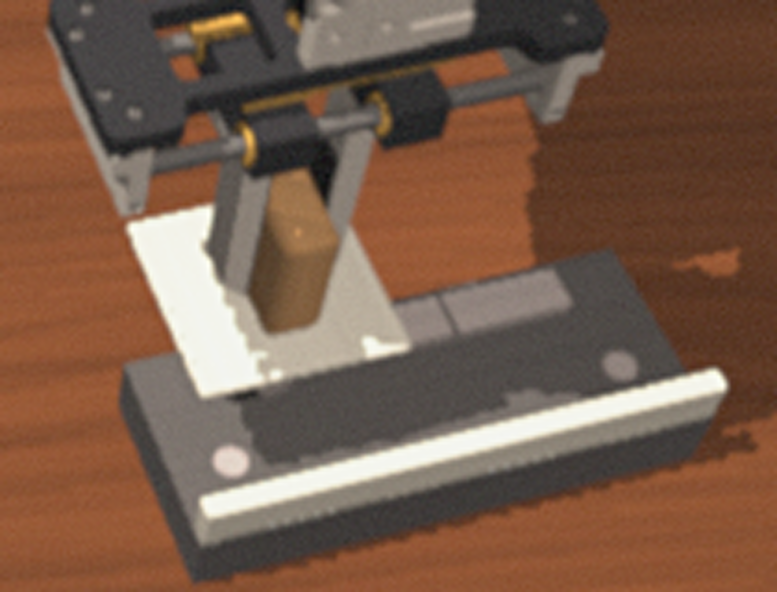

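View pics/d4.png

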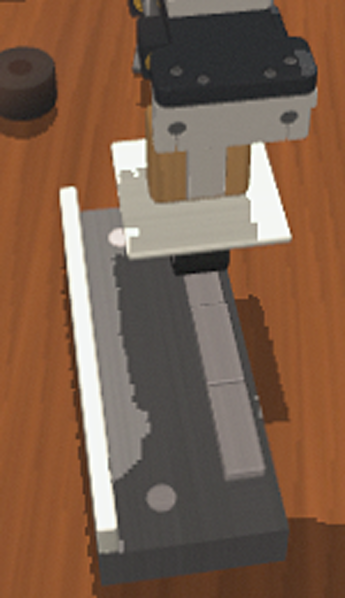

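Emit:
arm_command([
  {"xyz": [0, 0, 0], "turn": [0, 0, 0]},
  {"xyz": [0, 0, 0], "turn": [0, 0, 0]},
])

```text
clock: 8.6
eef_pos: [532.5, 154.1, 107.0]
eef_rot: [-3.142, -0.002, 0.19]
wrist_force: [-11.3, -3.3, 25.7]
finger_gap: 24.0
```

```bash
python3 - <<'E'
from cell import *
for i in range(3):
    s=read_state(); print(s["clock"],s["eef_pos"],s["wrist_force"],s["moment"],s["finger_gap"]); camera("side")
E
```

```text
8.6 [532.49371247 154.0602388  107.02226383] [-11.3290154   -3.30259066  25.7358136 ] [-0.56767295  2.73667423 -0.0162941 ] 24.011431213141105
8.65 [532.493034   154.02499792 107.01720362] [-10.87336251  -2.89974627  26.81424944] [-0.60236271  2.6954112  -0.02964131] 24.131070346423293
8.7 [532.47112334 154.05230964 107.01362221] [-9.63083715 -1.77624043 26.24770896] [-0.57647967  2.64117865 -0.03891745] 23.650038152674135
```

```bash
python3 - <<'E'
from cell import *
import cv2
a=camera("scene")["color"][:,:,::-1];b=camera("side")["color"][:,:,::-1]
cv2.imwrite("pics/s5.png",cv2.resize(a[195:270,375:475],None,fx=8,fy=8,interpolation=cv2.INTER_CUBIC))
cv2.imwrite("pics/d5.png",cv2.resize(b[275:350,290:390],None,fx=8,fy=8,interpolation=cv2.INTER_CUBIC))
E
```

```text
(no output)
```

View pics/s5.png

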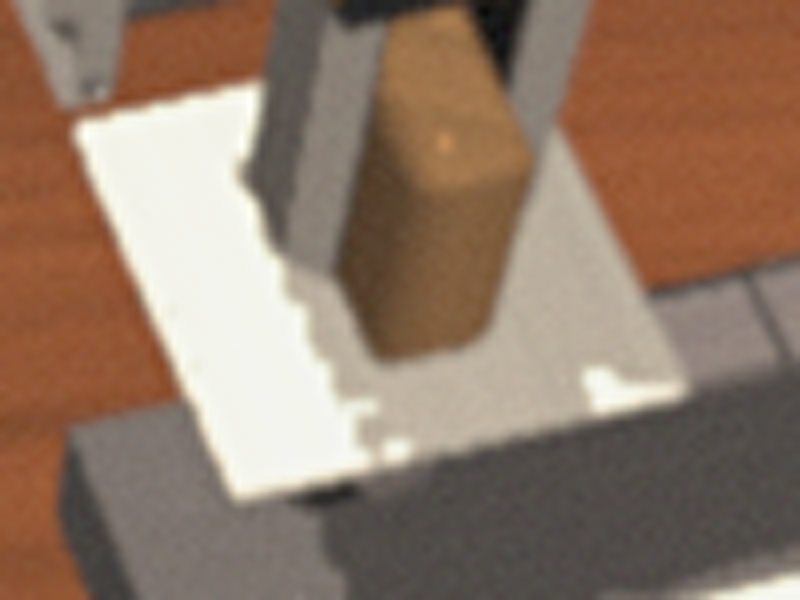

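View pics/d5.png

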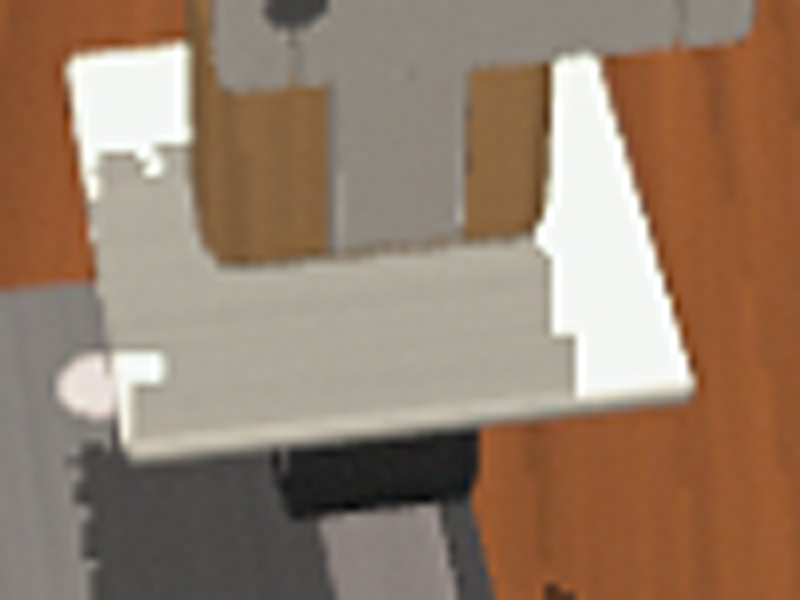

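```bash
python3 - <<'E'
from cell import *
from h import *
S=camera("scene");D=camera("side")
kS=lambda q:(np.array(q,float)+.5)/8-.5+[375,195]
kD=lambda q:(np.array(q,float)+.5)/8-.5+[290,275]
oS=(S,np.array([[-43,-43,5],[43,-43,5],[43,43,5.]]),kS([(75,122),(238,500),(690,388)]))
oD=(D,np.array([[43,-43,5],[43,43,5],[-43,43,5],[-43,-43,5.]]),kD([(68,62),(125,448),(692,385),(595,55)]))
def run(obs,prior):
    def W(p,L): return Ro.from_euler("zyx",[p[3],p[4],p[5]]).apply(L)+p[:3]
    f=lambda p: np.concatenate([(proj(c,W(p,L))-px).ravel() for c,L,px in obs]+[prior*(p[4:])])
    r=least_squares(f,[532,154,83,.19,0,0],x_scale=[10,10,10,.1,.1,.1]);print(r.x.round(3),r.fun.round(1))
for pr in (0,1000): run([oD],pr);run([oS,oD],pr);run([oS],pr)
E
```

```text
[ 5.32984e+02  1.54838e+02  7.95320e+01  1.72000e-01 -2.30000e-02
  8.70000e-02] [ 0.5  1.4 -0.4 -1.4  0.6  1.5 -0.7 -1.5 -0.   0. ]
[ 5.32322e+02  1.53706e+02  7.92010e+01  1.61000e-01 -1.00000e-02
  6.60000e-02] [ 0.9  1.7 -0.7  0.6  1.2  0.1  1.4  0.8 -0.2 -1.2  0.7  1.3  0.1 -2.5
 -0.   0. ]
[ 5.26242e+02  1.54095e+02  7.34540e+01  1.96000e-01  3.50000e-02
 -0.00000e+00] [ 0. -0. -0.  0. -0.  0.  0. -0.]
[ 5.33119e+02  1.40724e+02  6.56810e+01  1.62000e-01 -0.00000e+00
  0.00000e+00] [ 1.8  0.7  0.3  0.5 -1.   2.1 -1.  -3.6 -0.   0.1]
[ 5.32363e+02  1.53085e+02  7.89390e+01  1.69000e-01 -0.00000e+00
  0.00000e+00] [ 0.7  0.6 -0.5  0.2  0.7  1.6  1.  -0.1  0.1  1.1  0.8  2.1 -0.1 -4.8
 -0.1  0.2]
[ 5.2931e+02  1.5313e+02  7.6870e+01  1.8900e-01  0.0000e+00 -0.0000e+00] [-0.1  0.4 -0.2 -0.4  0.3  0.1  0.  -0. ]
```

```bash
python3 - <<'E'
from cell import *
from h import *
S=camera("scene");D=camera("side")
kS=lambda q:(np.array(q,float)+.5)/8-.5+[375,195]
kD=lambda q:(np.array(q,float)+.5)/8-.5+[290,275]
oS=(S,np.array([[-43,-43,5],[43,-43,5],[43,43,5.]]),kS([(75,122),(238,500),(690,388)]))
oD=(D,np.array([[43,-43,5],[43,43,5],[-43,43,5]]),kD([(68,62),(125,448),(692,385)]))
def run(obs,prior):
    def W(p,L): return Ro.from_euler("zyx",[p[3],p[4],p[5]]).apply(L)+p[:3]
    f=lambda p: np.concatenate([(proj(c,W(p,L))-px).ravel() for c,L,px in obs]+[prior*(p[4:])])
    r=least_squares(f,[532,154,83,.19,0,0],x_scale=[10,10,10,.1,.1,.1]);print(r.x.round(3),r.fun.round(1))
for pr in (0,1000): run([oD],pr);run([oS,oD],pr);run([oS],pr)
# reference: same method on initial pose, known z=70
pc=lambda pts,k,o: (np.array(pts,float)+.5)/k-.5+np.array(o)
plS=np.array([[-43,-43,5],[-43,43,5],[43,43,5],[43,-43,5.]]),pc([(86,122),(389,110),(362,370),(38,384)],5,(80,220))
plD=np.array([[-43,-43,5],[-43,43,5],[43,43,5],[43,-43,5.]]),pc([(366,188),(358,330),(58,324),(86,182)],6.5,(295,110))
def run2(obs):
    def W(p,L): return Ro.from_euler("z",p[3]).apply(L)+p[:3]
    f=lambda p: np.concatenate([(proj(c,W(p,L))-px).ravel() for c,L,px in obs])
    r=least_squares(f,[560,-270,70,0],x_scale=[10,10,10,.1]);print(r.x.round(3),r.fun.round(1))
run2([(S,*plS),(D,*plD)]);run2([(S,*plS)])
E
```

```text
[5.33540e+02 1.49167e+02 7.66000e+01 1.85000e-01 8.00000e-03 1.40000e-02] [ 0.  0.  0.  0. -0.  0.  0.  0.]
[5.32812e+02 1.52579e+02 8.08420e+01 1.80000e-01 1.30000e-02 1.00000e-02] [ 0.2  0.4 -0.3  0.4  0.9  0.8  0.3 -0.6  0.1 -0.1  0.8 -0.2  0.   0. ]
[ 5.26242e+02  1.54095e+02  7.34540e+01  1.96000e-01  3.50000e-02
 -0.00000e+00] [ 0. -0. -0.  0. -0.  0.  0. -0.]
[5.33740e+02 1.46819e+02 7.44160e+01 1.90000e-01 0.00000e+00 0.00000e+00] [-0.1 -0.3  0.3  0.1 -0.2  0.1  0.   0. ]
[5.32953e+02 1.52368e+02 8.07250e+01 1.85000e-01 0.00000e+00 0.00000e+00] [ 0.1  0.6 -0.1  0.1  0.8  0.7  0.1 -1.1  0.3  0.   0.8  0.2  0.   0. ]
[ 5.2931e+02  1.5313e+02  7.6870e+01  1.8900e-01  0.0000e+00 -0.0000e+00] [-0.1  0.4 -0.2 -0.4  0.3  0.1  0.  -0. ]
[ 5.59561e+02 -2.70596e+02  6.67820e+01 -2.20000e-02] [-0.1  0.6  0.7  0.   0.1 -0.3 -0.4  0.5  0.3  0.3  0.3 -0.1  0.1 -0.7
  0.2 -0.1]
[ 5.56966e+02 -2.71861e+02  6.34310e+01 -2.40000e-02] [ 0.   0.5  0.5  0.  -0.2 -0.6 -0.3  0.1]
```

Upright, with an origin height of about 84 mm once the method's bias is removed, so the wheel bears on the strip with about 30 N. I'll start rolling along the strip.

Emit:
arm_command([
  {"xyz": [-0.001, 0.005, 0], "turn": [0, 0, 0]},
  {"xyz": [-0.0015, 0.008, 0], "turn": [0, 0, 0]},
  {"xyz": [-0.0015, 0.008, 0], "turn": [0, 0, 0]},
  {"xyz": [-0.0015, 0.008, 0], "turn": [0, 0, 0]},
])

```text
clock: 9.55
eef_pos: [527.4, 181.6, 107.0]
eef_rot: [3.138, -0.002, 0.19]
wrist_force: [-8.7, -14.7, 25.5]
finger_gap: 23.5
```

```bash
python3 - <<'E'
from cell import *
import cv2
s=read_state(); print(s["clock"],s["eef_pos"],s["wrist_force"],s["moment"],s["finger_gap"])
b=camera("side")["color"][:,:,::-1]
cv2.imwrite("pics/d6.png",cv2.resize(b[260:480,270:400],None,fx=2.7,fy=2.7,interpolation=cv2.INTER_CUBIC))
E
```

```text
9.55 [527.3598988  181.61375816 106.99493521] [ -8.67044777 -14.66357434  25.47782016] [-3.85469171  1.84529171 -0.09742415] 23.513932799454285
```

View pics/d6.png

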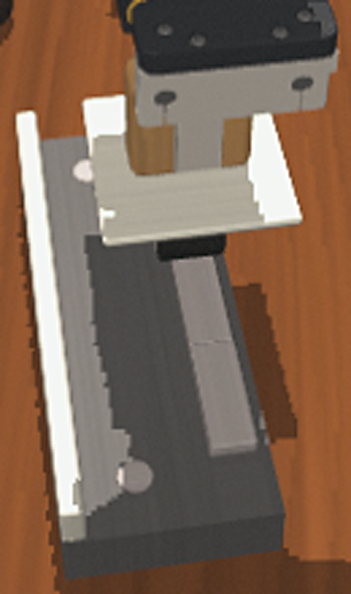

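Emit:
arm_command([
  {"xyz": [-0.0015, 0.008, 0], "turn": [0, 0, 0]},
  {"xyz": [-0.0015, 0.008, 0], "turn": [0, 0, 0]},
  {"xyz": [0, 0, 0], "turn": [0, 0, 0]},
])

```text
clock: 9.98
eef_pos: [524.1, 198.7, 107.0]
eef_rot: [3.14, -0.003, 0.19]
wrist_force: [-8.5, -7.3, 25.1]
finger_gap: 23.7
```

Emit:
arm_command([
  {"xyz": [-0.0016, 0.008, 0], "turn": [0, 0, 0]},
  {"xyz": [-0.0016, 0.008, 0], "turn": [0, 0, 0]},
  {"xyz": [-0.0016, 0.008, 0], "turn": [0, 0, 0]},
  {"xyz": [-0.0016, 0.008, 0], "turn": [0, 0, 0]},
  {"xyz": [-0.0016, 0.008, 0], "turn": [0, 0, 0]},
  {"xyz": [-0.0016, 0.008, 0], "turn": [0, 0, 0]},
  {"xyz": [-0.0016, 0.008, 0], "turn": [0, 0, 0]},
  {"xyz": [-0.0016, 0.008, 0], "turn": [0, 0, 0]},
  {"xyz": [-0.0016, 0.008, 0], "turn": [0, 0, 0]},
  {"xyz": [0, 0, 0], "turn": [0, 0, 0]},
  {"xyz": [0, 0, 0], "turn": [0, 0, 0]},
])

```text
clock: 11.35
eef_pos: [510.1, 271.0, 107.1]
eef_rot: [-3.141, -0.004, 0.19]
wrist_force: [-4.7, -4.6, 21.3]
finger_gap: 24.0
```

```bash
python3 - <<'E'
from cell import *
import cv2
s=read_state(); print(s["clock"],s["eef_pos"],s["wrist_force"],s["moment"],s["finger_gap"])
a=camera("scene")["color"][:,:,::-1];b=camera("side")["color"][:,:,::-1]
cv2.imwrite("pics/s7.png",cv2.resize(a[130:310,350:560],None,fx=3.3,fy=3.3,interpolation=cv2.INTER_CUBIC))
cv2.imwrite("pics/d7.png",cv2.resize(b[260:480,250:410],None,fx=2.7,fy=2.7,interpolation=cv2.INTER_CUBIC))
E
```

```text
11.35 [510.12324169 271.02744455 107.05844778] [-4.74564107 -4.58623242 21.30512435] [-1.34390177  1.33606195 -0.04324791] 23.95272475954323
```

View pics/d7.png

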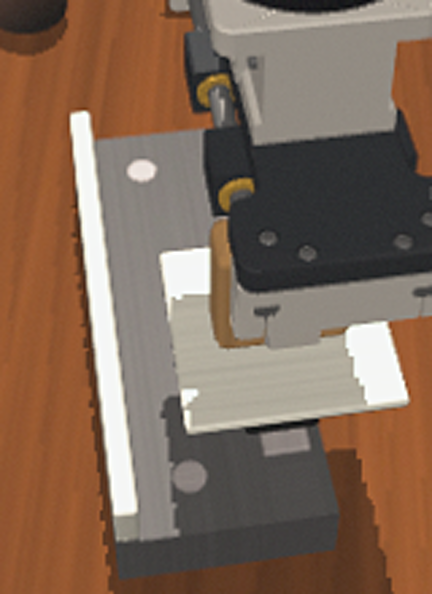

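View pics/s7.png

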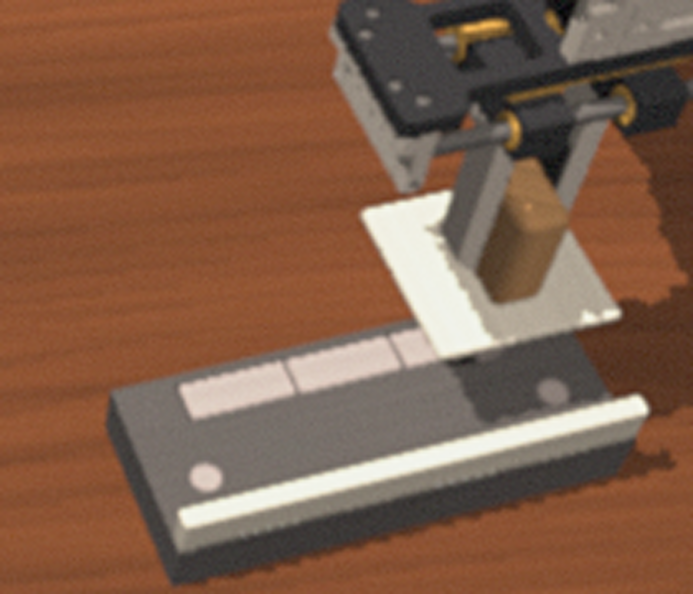

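The wheel has rolled about 120 mm. I'll roll back over the strip for good measure, then lift and inspect.

Emit:
arm_command([
  {"xyz": [0.001, -0.006, -0.0005], "turn": [0, 0, 0]},
  {"xyz": [0.0019, -0.01, -0.0005], "turn": [0, 0, 0]},
  {"xyz": [0.0019, -0.01, 0], "turn": [0, 0, 0]},
  {"xyz": [0.0019, -0.01, 0], "turn": [0, 0, 0]},
  {"xyz": [0.0019, -0.01, 0], "turn": [0, 0, 0]},
  {"xyz": [0.0019, -0.01, 0], "turn": [0, 0, 0]},
  {"xyz": [0.0019, -0.01, 0], "turn": [0, 0, 0]},
  {"xyz": [0.0019, -0.01, 0], "turn": [0, 0, 0]},
  {"xyz": [0.0019, -0.01, 0], "turn": [0, 0, 0]},
  {"xyz": [0.0019, -0.01, 0], "turn": [0, 0, 0]},
  {"xyz": [0.0019, -0.01, 0], "turn": [0, 0, 0]},
  {"xyz": [0.0019, -0.01, 0], "turn": [0, 0, 0]},
])

```text
clock: 12.95
eef_pos: [532.3, 156.9, 107.0]
eef_rot: [-3.138, -0.006, 0.19]
wrist_force: [-8.7, 10.7, 28.0]
finger_gap: 23.7
```

Emit:
arm_command([
  {"xyz": [0, 0, 0], "turn": [0, 0, 0]},
  {"xyz": [0, 0, 0.01], "turn": [0, 0, 0]},
  {"xyz": [0, 0, 0.03], "turn": [0, 0, 0]},
  {"xyz": [0, 0, 0.04], "turn": [0, 0, 0]},
  {"xyz": [0, -0.01, 0.04], "turn": [0, 0, 0]},
  {"xyz": [0, -0.03, 0.04], "turn": [0, 0, 0]},
  {"xyz": [0, -0.03, 0.015], "turn": [0, 0, 0]},
])

```text
clock: 13.82
eef_pos: [531.3, 84.2, 280.6]
eef_rot: [3.141, -0.003, 0.19]
wrist_force: [-0.3, 1.0, -5.2]
finger_gap: 23.9
```

```bash
python3 - <<'E'
from cell import *
import cv2
s=read_state(); print(s["clock"],s["eef_pos"],s["eef_rot"],s["wrist_force"],s["finger_gap"])
a=camera("scene")["color"][:,:,::-1];b=camera("side")["color"][:,:,::-1]
cv2.imwrite("pics/side8.png",b);cv2.imwrite("pics/scene8.png",a)
cv2.imwrite("pics/s8.png",cv2.resize(a[210:310,375:555],None,fx=4.4,fy=4.4,interpolation=cv2.INTER_CUBIC))
cv2.imwrite("pics/d8.png",cv2.resize(b[290:475,260:390],None,fx=3.2,fy=3.2,interpolation=cv2.INTER_CUBIC))
E
```

```text
13.825 [531.3074036   84.2081633  280.57242959] [ 3.14117119e+00 -3.02080038e-03  1.90318421e-01] [-0.25623533  1.00065208 -5.18965852] 23.938019554881485
```

View pics/d8.png

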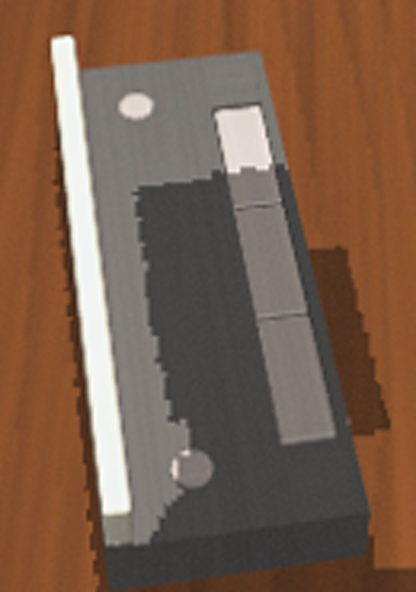

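View pics/s8.png

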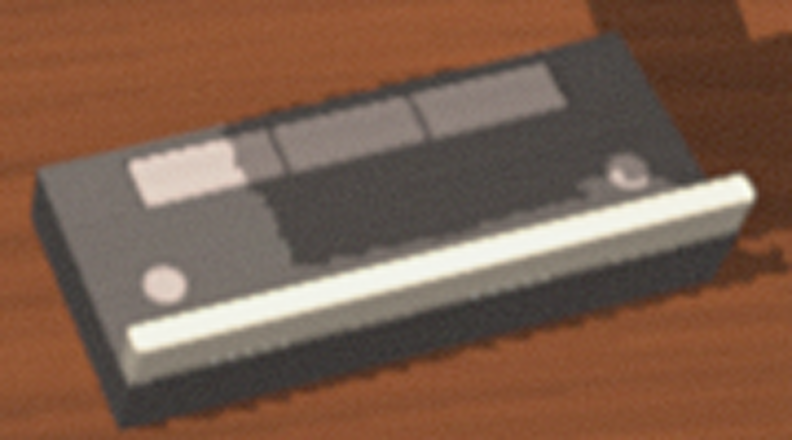

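View pics/side8.png

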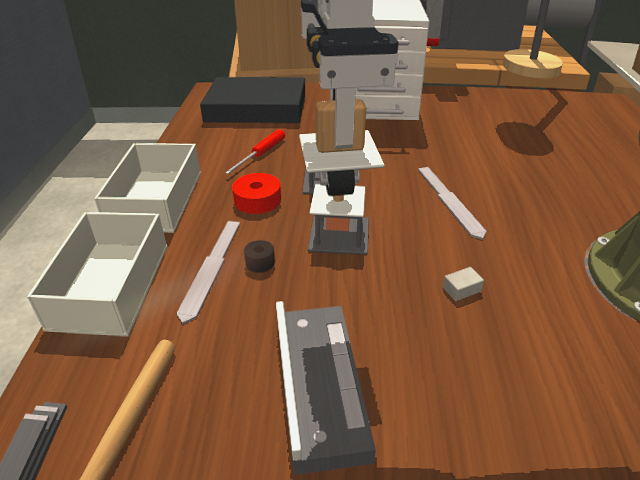

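The strip has sunk: the gap and shadow edges are gone, and the end corners moved in the crops from (545,55) to (545,65) and from (130,152) to (127,160). I'll check those shifts against the predicted ones.

```bash
python3 - <<'E'
from cell import *
from h import *
S=camera("scene");D=camera("side")
R=lambda x,y,z: Ro.from_euler("z",.191).apply([x,y,z])+[550.2,218.6,0]
for n,c,k in(("S",S,4.4),("D",D,3.2)):
  for l in((-40,-79),(-40,79),(-20,-79),(-20,79)):
    print(n,l,((proj(c,R(*l,30))-proj(c,R(*l,35)))*k/5).round(2),"crop px per mm down", (proj(c,R(*l,30))[0]+.5-np.array([375,210] if n=="S" else [260,290]))*k)
a0=cv2.imread("pics/side0.png");a8=cv2.imread("pics/side8.png")
def two(x,y,w,h,k,n,A,B): cv2.imwrite(n,np.hstack([cv2.resize(q[y:y+h,x:x+w],None,fx=k,fy=k,interpolation=cv2.INTER_CUBIC) for q in(A,B)]))
two(320,315,55,115,5,"pics/cmpD.png",a0,a8)
b0=cv2.imread("pics/scene0.png");b8=cv2.imread("pics/scene8.png")
cv2.imwrite("pics/cmpS.png",np.vstack([cv2.resize(q[215:265,395:515],None,fx=6,fy=6,interpolation=cv2.INTER_CUBIC) for q in(b0,b8)]))
E
```

```text
S (-40, -79) [[-0.34  1.67]] crop px per mm down [128.42174764 160.55898312]
S (-40, 79) [[-0.7   1.72]] crop px per mm down [546.93838875  61.8706917 ]
S (-20, -79) [[-0.36  1.65]] crop px per mm down [148.91098607 206.61723172]
S (-20, 79) [[-0.73  1.7 ]] crop px per mm down [571.97535847 105.52469175]
D (-40, -79) [[-0.04  1.63]] crop px per mm down [260.62410973  99.54428972]
D (-40, 79) [[-0.14  1.56]] crop px per mm down [336.21418881 427.93226585]
D (-20, -79) [[-0.    1.63]] crop px per mm down [213.66169284 104.74009788]
D (-20, 79) [[-0.08  1.55]] crop px per mm down [280.11229133 435.55649355]
```

View pics/cmpD.png

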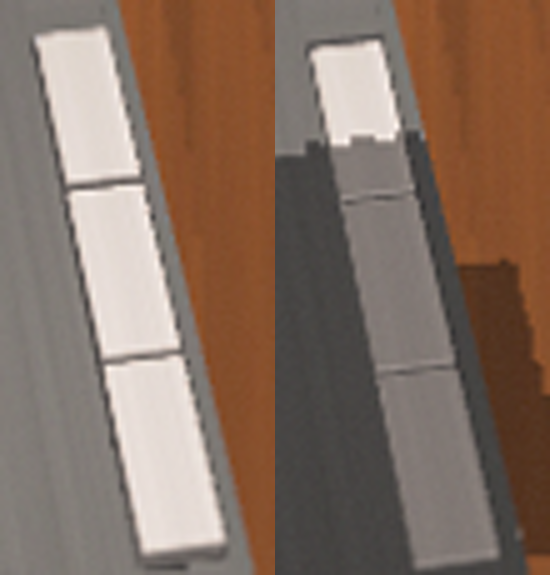

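View pics/cmpS.png

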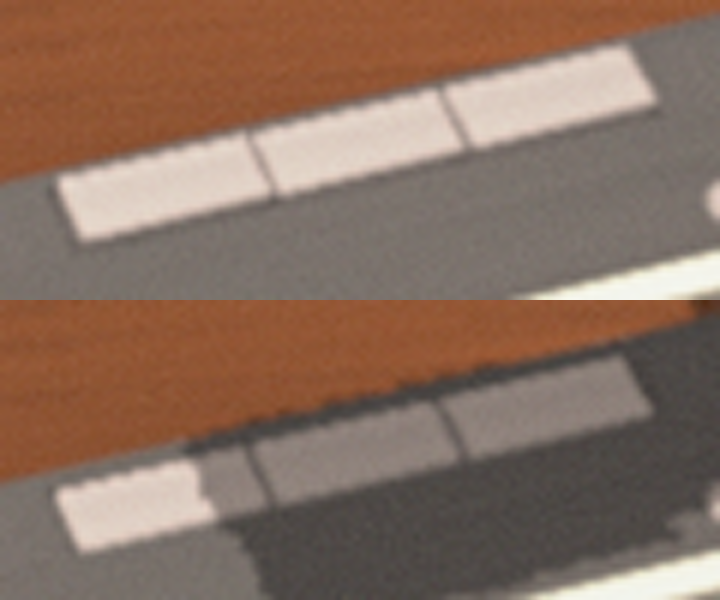

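Every corner and gap moved down 4.7–5.3 mm (they began 4.5–6 mm proud), and the side faces and raised edges have disappeared, so the strip is flush. Returning the roller to the stand.

Emit:
arm_command([
  {"xyz": [0.002, -0.025, 0], "turn": [0, 0, -0.015]},
  {"xyz": [0.002, -0.033, 0], "turn": [0, 0, -0.015]},
  {"xyz": [0.002, -0.033, 0], "turn": [0, 0, -0.015]},
  {"xyz": [0.002, -0.033, 0], "turn": [0, 0, -0.015]},
  {"xyz": [0.002, -0.033, 0], "turn": [0, 0, -0.015]},
  {"xyz": [0.002, -0.033, 0], "turn": [0, 0, -0.015]},
  {"xyz": [0.002, -0.033, 0], "turn": [0, 0, -0.015]},
  {"xyz": [0.002, -0.033, 0], "turn": [0, 0, -0.015]},
  {"xyz": [0.003, -0.033, 0], "turn": [0, 0, -0.016]},
  {"xyz": [0.003, -0.033, 0], "turn": [0, 0, -0.016]},
  {"xyz": [0.004, -0.025, 0], "turn": [0, 0, -0.016]},
  {"xyz": [0, -0.01, 0], "turn": [0, 0, -0.015]},
])

```text
clock: 15.52
eef_pos: [557.1, -272.3, 276.9]
eef_rot: [-3.14, 0.002, 0.006]
wrist_force: [-0.5, -0.2, -4.1]
finger_gap: 24.1
```

Emit:
arm_command([
  {"xyz": [0, 0, -0.03], "turn": [0, 0, 0]},
  {"xyz": [0, 0, -0.03], "turn": [0, 0, 0]},
  {"xyz": [0, 0, -0.03], "turn": [0, 0, 0]},
  {"xyz": [0, 0, -0.02], "turn": [0, 0, 0]},
  {"xyz": [0, 0, 0], "turn": [0, 0, 0]},
])

```text
clock: 16.15
eef_pos: [556.5, -270.7, 166.6]
eef_rot: [-3.14, 0.003, 0.008]
wrist_force: [0.5, -0.3, -3.9]
finger_gap: 23.9
```

```bash
python3 - <<'E'
from cell import *
import cv2
s=read_state(); print(s["clock"],s["eef_pos"],s["eef_rot"],s["wrist_force"],s["finger_gap"])
a=camera("scene")["color"][:,:,::-1];b=camera("side")["color"][:,:,::-1]
cv2.imwrite("pics/s9.png",cv2.resize(a[140:340,20:240],None,fx=3,fy=3,interpolation=cv2.INTER_CUBIC))
cv2.imwrite("pics/d9.png",cv2.resize(b[50:260,240:430],None,fx=2.8,fy=2.8,interpolation=cv2.INTER_CUBIC))
E
```

```text
16.15 [ 556.49376518 -270.71038966  166.64086707] [-3.13963205e+00  3.01378714e-03  7.65265144e-03] [ 0.53976622 -0.30735464 -3.86135319] 23.94062499146147
```

View pics/s9.png

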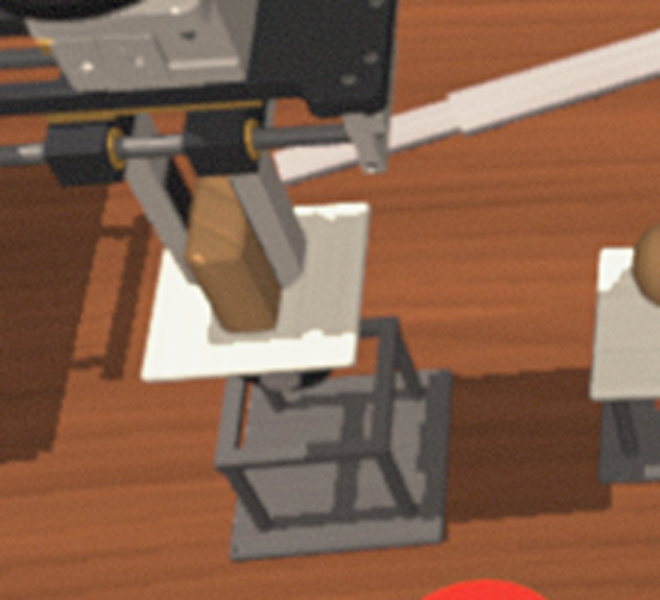

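View pics/d9.png

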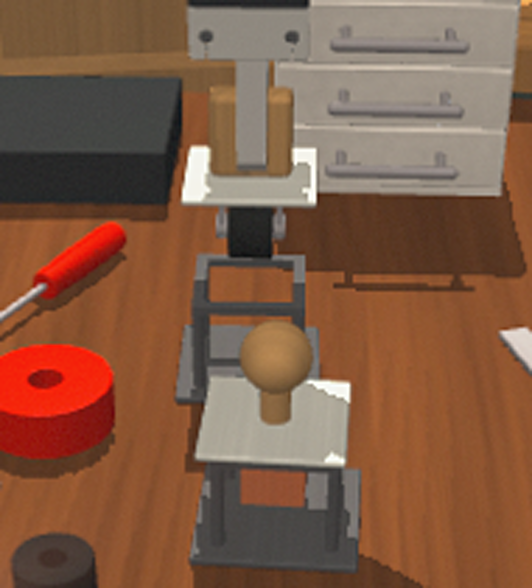

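Wheel and frame are aligned in the side view: the wheel spans columns 228–272 and the frame 195–305. Lowering into the frame.

Emit:
arm_command([
  {"xyz": [0, -0.001, -0.015], "turn": [0, 0, 0]},
  {"xyz": [0, 0, -0.015], "turn": [0, 0, 0]},
  {"xyz": [0, 0, -0.015], "turn": [0, 0, 0]},
  {"xyz": [0, 0, -0.012], "turn": [0, 0, 0]},
  {"xyz": [0, 0, -0.008], "turn": [0, 0, 0]},
  {"xyz": [0, 0, -0.004], "turn": [0, 0, 0]},
  {"xyz": [0, 0, 0], "turn": [0, 0, 0]},
  {"xyz": [0, 0, 0], "turn": [0, 0, 0]},
])

```text
clock: 17.25
eef_pos: [557.1, -273.2, 99.9]
eef_rot: [3.141, -0.001, 0.007]
wrist_force: [-0.2, -0.2, -3.9]
finger_gap: 24.0
```

Emit:
arm_command([
  {"xyz": [0, 0, -0.003], "turn": [0, 0, 0]},
  {"xyz": [0, 0, -0.002], "turn": [0, 0, 0]},
  {"xyz": [0, 0, 0], "turn": [0, 0, 0]},
])

```text
clock: 17.62
eef_pos: [556.8, -273.1, 94.2]
eef_rot: [-3.141, 0.0, 0.007]
wrist_force: [-0.0, -0.7, -4.5]
finger_gap: 23.7
```

Emit:
arm_command([
  {"xyz": [0, 0, -0.001], "turn": [0, 0, 0]},
  {"xyz": [0, 0, -0.001], "turn": [0, 0, 0]},
  {"xyz": [0, 0, 0], "turn": [0, 0, 0]},
])

```text
clock: 18.0
eef_pos: [557.0, -273.2, 93.4]
eef_rot: [3.141, -0.001, 0.007]
wrist_force: [-4.8, 1.7, 5.3]
finger_gap: 23.6
```

```bash
python3 - <<'E'
from cell import *
import cv2
s=read_state(); print(s["clock"],s["eef_pos"],s["eef_rot"],s["wrist_force"],s["finger_gap"])
a=camera("scene")["color"][:,:,::-1];b=camera("side")["color"][:,:,::-1]
cv2.imwrite("pics/s10.png",np.hstack([cv2.resize(a[200:330,70:190],None,fx=3.2,fy=3.2,interpolation=cv2.INTER_CUBIC),cv2.resize(b[80:210,280:400],None,fx=3.2,fy=3.2,interpolation=cv2.INTER_CUBIC)])) if (np:=__import__("numpy")) else 0
E
```

```text
18.0 [ 557.00394486 -273.15205603   93.40345405] [ 3.14129696e+00 -5.31421301e-04  6.81840715e-03] [-4.82678925  1.70635942  5.27862796] 23.599343671695493
```

View pics/s10.png

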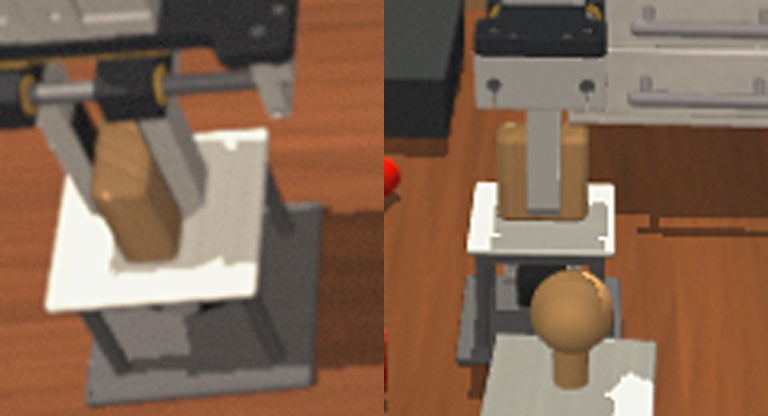

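It seated at the same TCP height as the grasp (93.4 mm), with contact felt. Releasing and rising.

Emit:
arm_command([
  {"xyz": [0, 0, 0], "turn": [0, 0, 0]},
  {"xyz": [0, 0, 0.001], "turn": [0, 0, 0]},
  {"xyz": [0, 0, 0], "turn": [0, 0, 0]},
  {"xyz": [0, 0, 0], "turn": [0, 0, 0]},
  {"xyz": [0, 0, 0], "turn": [0, 0, 0]},
  {"xyz": [0, 0, 0], "turn": [0, 0, 0]},
], gripper=0)

```text
clock: 18.85
eef_pos: [556.9, -273.1, 93.4]
eef_rot: [-3.142, 0.0, 0.007]
wrist_force: [-0.4, 0.2, 0.1]
finger_gap: 80.3
```

Emit:
arm_command([
  {"xyz": [0, 0, 0.01], "turn": [0, 0, 0]},
  {"xyz": [0, 0, 0.02], "turn": [0, 0, 0]},
  {"xyz": [0, 0, 0.03], "turn": [0, 0, 0]},
  {"xyz": [0, 0, 0.04], "turn": [0, 0, 0]},
  {"xyz": [0, 0, 0.04], "turn": [0, 0, 0]},
  {"xyz": [0, 0, 0.03], "turn": [0, 0, 0]},
  {"xyz": [-0.03, 0, 0.02], "turn": [0, 0, 0]},
  {"xyz": [-0.05, 0, 0], "turn": [0, 0, 0]},
  {"xyz": [-0.03, 0, 0], "turn": [0, 0, 0]},
  {"xyz": [0, 0, 0], "turn": [0, 0, 0]},
])

```text
clock: 20.1
eef_pos: [445.8, -273.3, 284.9]
eef_rot: [3.14, -0.002, 0.006]
wrist_force: [0.4, -0.4, 0.0]
finger_gap: 94.1
```

```bash
python3 - <<'E'
from cell import *
import cv2
s=read_state(); print(s["clock"],s["eef_pos"],s["wrist_force"],s["finger_gap"])
a=camera("scene")["color"][:,:,::-1];b=camera("side")["color"][:,:,::-1]
cv2.imwrite("pics/s11.png",a);cv2.imwrite("pics/s11c.png",cv2.resize(a[220:330,80:180],None,fx=5,fy=5,interpolation=cv2.INTER_CUBIC))
cv2.imwrite("pics/d11.png",b)
cv2.imwrite("pics/d11c.png",cv2.resize(b[300:470,310:390],None,fx=3.4,fy=3.4,interpolation=cv2.INTER_CUBIC))
E
```

```text
20.1 [ 445.83426994 -273.25147864  284.91556909] [ 0.39694699 -0.36794713  0.04189957] 94.13661316566808
```

View pics/s11c.png

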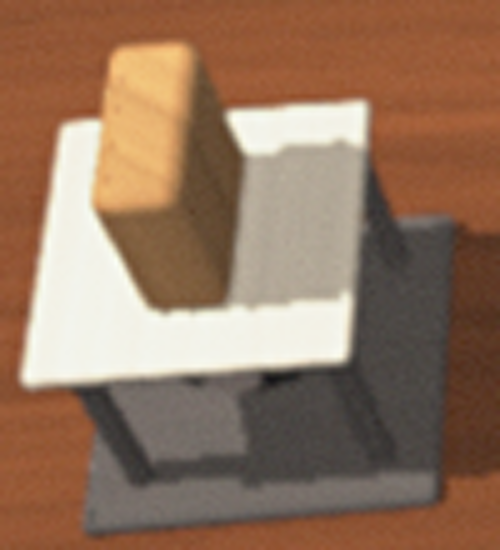

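View pics/d11.png

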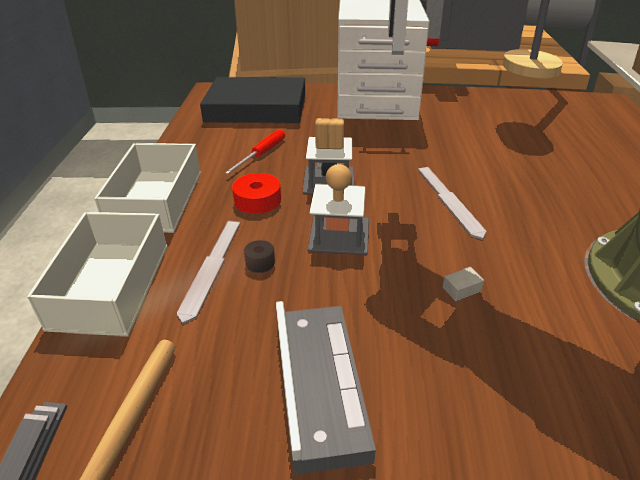

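View pics/d11c.png

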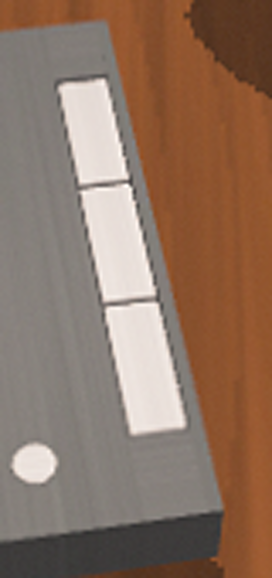

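The roller hangs upright with its plate flat on the frame, and the strip reads flush in the side view: no raised edge at the near end, only hairline gaps. Handing in.

```bash
python3 - <<'E'
from cell import *
print(sign_off())
E
```

```text
the job is handed in; nothing more can be done
None
```

I rolled the hand roller about 120 mm along the strip and back with roughly 25–33 N of pressure, then hung it back in its stand and signed off at about 20 s. No verdict was reported.

**Segments:** The strip's end corners and joints dropped about 5 mm in both camera views. They started about 4.5–6 mm proud, and the raised end faces are gone, so all three look flush. At pixel resolution this is good to roughly 1 mm.

**Roller:** It hangs upright with its guard plate on the frame. The plate seated at the same tool height as when I picked it up (93.4 mm), and I estimate it is within about 3 mm of the stand's centre. The gripper is fully open and clear, and the wrist force reads about zero.

**Disagreements and unchecked:**
- **Pressing force:** While pressing it was about 30 N. The fork spring should have given about 12 N at the height I measured. I did not find out why, but it stayed well inside the limits.
- **Wheel rotation:** I could not read it directly. I inferred it from the distance rolled.

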